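Hand over the typing reagents in reverse order

TASK

The technician who sits facing us across the desk takes over the typing reagents and wants them in the same order from her side: move the four dropper bottles from the white rack to the teal rack so that their left-to-right order, seen from the robot, is reversed (the leftmost bottle of the white rack ends in the rightmost pocket of the teal rack, and so on). The tag on each white pocket has the colour of the bottle that starts there. Leave every bottle standing upright on the floor of its own pocket; do not tip one over or drop it.

Things in the scene. Friction and masses are not known exactly. Their poses are not given: they have to be found in the camera images.
- blue_bottle: loose brown dropper bottle with blue dropper top and label band, 80 mm tall, about 22 g. Round body 25 mm across up to 50 mm, above it the top, 17.6 mm across. Origin: centre of its underside; z up the bottle; yaw means nothing. Starts upright, near the middle of a pocket of the white rack. Grip the body above the pocket walls, or the top
- yellow_bottle: loose brown dropper bottle with yellow dropper top and label band, 80 mm tall, about 22 g. Round body 25 mm across up to 50 mm, above it the top, 17.6 mm across. Origin: centre of its underside; z up the bottle; yaw means nothing. Starts upright, near the middle of a pocket of the white rack. Grip the body above the pocket walls, or the top
- grey_bottle: loose brown dropper bottle with grey dropper top and label band, 80 mm tall, about 22 g. Round body 25 mm across up to 50 mm, above it the top, 17.6 mm across. Origin: centre of its underside; z up the bottle; yaw means nothing. Starts upright, near the middle of a pocket of the white rack. Grip the body above the pocket walls, or the top
- green_bottle: loose brown dropper bottle with green dropper top and label band, 80 mm tall, about 22 g. Round body 25 mm across up to 50 mm, above it the top, 17.6 mm across. Origin: centre of its underside; z up the bottle; yaw means nothing. Starts upright, near the middle of a pocket of the white rack. Grip the body above the pocket walls, or the top
- blue_tag: blue tag, fixed, clipped over the robot-side wall of the white rack's pocket where the blue-topped bottle starts; sloping face 34 mm wide, up to 20 mm above the pocket floor, about 15 mm out from the wall. Origin: centre of that pocket's floor (not the tag itself); axes as the white rack
- yellow_tag: yellow tag, fixed, clipped over the robot-side wall of the white rack's pocket where the yellow-topped bottle starts; sloping face 34 mm wide, up to 20 mm above the pocket floor, about 15 mm out from the wall. Origin: centre of that pocket's floor (not the tag itself); axes as the white rack
- grey_tag: grey tag, fixed, clipped over the robot-side wall of the white rack's pocket where the grey-topped bottle starts; sloping face 34 mm wide, up to 20 mm above the pocket floor, about 15 mm out from the wall. Origin: centre of that pocket's floor (not the tag itself); axes as the white rack
- green_tag: green tag, fixed, clipped over the robot-side wall of the white rack's pocket where the green-topped bottle starts; sloping face 34 mm wide, up to 20 mm above the pocket floor, about 15 mm out from the wall. Origin: centre of that pocket's floor (not the tag itself); axes as the white rack
- white_rack: white bottle rack with the tags, fixed: a tray 52 (x) by 193 (y) by 26 mm high, four open pockets 42 x 42 mm, 5 mm walls. Pocket centres: x = 0, y = +70.5 (leftmost), +23.5, -23.5, -70.5 mm; pocket floor 8 mm, wall tops 26 mm above the origin (centre of its underside, on the desk). y points left within 0.3 rad. Fixed iodine bottle (34 mm wide, 102 tall) stands at y = +136 mm
- teal_rack: dark teal bottle rack, empty, no tags, fixed: a tray 52 (x) by 193 (y) by 26 mm high, four open pockets 42 x 42 mm, 5 mm walls. Pocket centres: x = 0, y = +70.5 (leftmost), +23.5, -23.5, -70.5 mm; pocket floor 8 mm, wall tops 26 mm above the origin (centre of its underside, on the desk). y points left within 0.3 rad. Fixed plaster roll (52 mm wide, 25 high) lies at y = -145 mm
There are look-alikes about, which are no part of the job. What is shaped like the blue_bottle but purple or red is not meant.

How it is judged:
At the end, for the whole second after the job is handed in: Each bottle stands, released and at rest, in the teal pocket mirrored from the white pocket with its tag: foot within 12 mm of the pocket centre along each rack axis and within 5 mm of the pocket floor's height, tilt under 0.15 rad (((y of blue_tag in the frame of white_rack between 0.0585 and 0.0825 m and y of blue_bottle in the frame of teal_rack between -0.0825 and -0.0585 m) or (y of blue_tag in the frame of white_rack between 0.0115 and 0.0355 m and y of blue_bottle in the frame of teal_rack between -0.0355 and -0.0115 m) or (y of blue_tag in the frame of white_rack between -0.0355 and -0.0115 m and y of blue_bottle in the frame of teal_rack between 0.0115 and 0.0355 m) or (y of blue_tag in the frame of white_rack between -0.0825 and -0.0585 m and y of blue_bottle in the frame of teal_rack between 0.0585 and 0.0825 m)) and x of blue_bottle in the frame of teal_rack between -0.012 and 0.012 m and z of blue_bottle in the frame of teal_rack between 0.003 and 0.013 m and angle between each of blue_bottle, yellow_bottle, grey_bottle, green_bottle's own z axis and vertical below 0.15 rad and linear speed of each of blue_bottle, yellow_bottle, grey_bottle, green_bottle below 0.02 m/s and angular speed of each of blue_bottle, yellow_bottle, grey_bottle, green_bottle below 0.3 rad/s and ((y of yellow_tag in the frame of white_rack between 0.0585 and 0.0825 m and y of yellow_bottle in the frame of teal_rack between -0.0825 and -0.0585 m) or (y of yellow_tag in the frame of white_rack between 0.0115 and 0.0355 m and y of yellow_bottle in the frame of teal_rack between -0.0355 and -0.0115 m) or (y of yellow_tag in the frame of white_rack between -0.0355 and -0.0115 m and y of yellow_bottle in the frame of teal_rack between 0.0115 and 0.0355 m) or (y of yellow_tag in the frame of white_rack between -0.0825 and -0.0585 m and y of yellow_bottle in the frame of teal_rack between 0.0585 and 0.0825 m)) and x of yellow_bottle in the frame of teal_rack between -0.012 and 0.012 m and z of yellow_bottle in the frame of teal_rack between 0.003 and 0.013 m and ((y of grey_tag in the frame of white_rack between 0.0585 and 0.0825 m and y of grey_bottle in the frame of teal_rack between -0.0825 and -0.0585 m) or (y of grey_tag in the frame of white_rack between 0.0115 and 0.0355 m and y of grey_bottle in the frame of teal_rack between -0.0355 and -0.0115 m) or (y of grey_tag in the frame of white_rack between -0.0355 and -0.0115 m and y of grey_bottle in the frame of teal_rack between 0.0115 and 0.0355 m) or (y of grey_tag in the frame of white_rack between -0.0825 and -0.0585 m and y of grey_bottle in the frame of teal_rack between 0.0585 and 0.0825 m)) and x of grey_bottle in the frame of teal_rack between -0.012 and 0.012 m and z of grey_bottle in the frame of teal_rack between 0.003 and 0.013 m and ((y of green_tag in the frame of white_rack between 0.0585 and 0.0825 m and y of green_bottle in the frame of teal_rack between -0.0825 and -0.0585 m) or (y of green_tag in the frame of white_rack between 0.0115 and 0.0355 m and y of green_bottle in the frame of teal_rack between -0.0355 and -0.0115 m) or (y of green_tag in the frame of white_rack between -0.0355 and -0.0115 m and y of green_bottle in the frame of teal_rack between 0.0115 and 0.0355 m) or (y of green_tag in the frame of white_rack between -0.0825 and -0.0585 m and y of green_bottle in the frame of teal_rack between 0.0585 and 0.0825 m)) and x of green_bottle in the frame of teal_rack between -0.012 and 0.012 m and z of green_bottle in the frame of teal_rack between 0.003 and 0.013 m); the robot touches nothing.
It fails at once if a bottle is tipped over (more than 50 degrees) (angle between any of blue_bottle, yellow_bottle, grey_bottle, green_bottle's own z axis and vertical above 0.87 rad).
It fails at once if a bottle is dropped or thrown (falls freely by more than about 3 cm) ((linear speed of blue_bottle above 0.8 m/s and contact force between blue_bottle and anything else below 0.01 N) or (linear speed of yellow_bottle above 0.8 m/s and contact force between yellow_bottle and anything else below 0.01 N) or (linear speed of grey_bottle above 0.8 m/s and contact force between grey_bottle and anything else below 0.01 N) or (linear speed of green_bottle above 0.8 m/s and contact force between green_bottle and anything else below 0.01 N)).
It also fails if it takes over 83 s, if anything falls off the work surface, if the arm or the gripper's body presses on something with over 40 N, if the wrist force passes 120 N, or if a joint passes its speed limit or range.

ROBOT

A 6-joint arm with a two-finger parallel gripper is mounted at the origin on the work surface; the furniture and walls round the work are solid. World frame = base frame: x ahead of the robot, y to its left, z up, the work surface at z = 0. Lengths are in m, angles in rad, forces in N, time in s.
With the tool pointing down it reaches from about 0.325 to 0.775 m from the base axis. Payload 9.3 kg.
Tool frame: the origin (TCP) lies midway between the tips of the shut fingers; the grasp point (between the pads) lies 19 mm behind it; z points along the fingers, y is the line along which they close (so a half turn about z gives the same grasp; the last joint's range is limited). The gripper opens to 85 mm and grips with 20 to 120 N. Pads are 22 mm wide; open, the fingers measure 114 mm over their backs; the gripper's body (76 mm by 85 mm) begins 54 mm behind the grasp point. The pads swing forward as they close: fully open they stand 13 mm farther back than shut.
Start: joints at [-1.312, 0.259, 0.021, 1.334, 0, 1.418], TCP at [0.22, -0.504, 0.231] pointing down, gripper open.
Joint ranges: [-3.04, 3.04], [-0.91, 1.82], [-1.04, 1.36], [-1.92, 1.95], [-1.52, 1.45], [-3.14, 3.14]. Speed limits (rad/s): [2.22, 2.22, 2.79, 3.14, 3.14, 3.14].

INTERFACE

Orientations are given as a unit quaternion [x, y, z, w].
In Python, from plant import ctrl, vision gives the robot as it stands.
- The arm moves only by the shell command python3 -m jog 'ROWS'. ROWS is JSON, a list of rows, each a list of 5 numbers: the shift along the tool's x, y, z as a fraction of full scale, then the turn about the tool's z as a fraction of full scale, then the closure, from -1 (fully open) to 1 (shut). A call has 1 to 12 rows; each row is the pose to reach, as a shift and turn from the pose commanded when the call began, along the tool's axes at that moment; what a row does not reach only later rows make up. Full scale, the value 1, is 750 mm for a shift and 30 degrees for a turn. A row lasts 1/12 s, in which the tool goes at most 41.7 mm and 7.16 degrees, less where a joint would pass 70% of its speed; a pose out of reach is approached as far as the arm can. A call with a number of a shift or a turn outside -1 to 1 is refused whole. A call with a gripper value outside its range is refused whole. The fingers move at their own pace and stop on an object; the grip force is fixed at half the most. Time passes only in rows, so rows that repeat a pose let the fingers close. It gives the time, the measured TCP pose, the force, the opening and the grip force at its end, in the units of the state.
- ctrl.state(): the state, without advancing time (a new reading comes with each control period).
- vision.snapshot(name): name is "scene" or "side" or "wrist"; returns a dict with "frame" (384x512x3 uint8, blue, green, red), "fx", "fy", "cx", "cy" (pixels), "origin" and "rotation" of the camera in the world. Camera axes: x right, y down, z forward; pixel columns grow to the right and rows downward; lengths in m; the calibration is good to about 2 mm. A picture is of the moment at which its call begins. There is no depth.
- ctrl.finish_job(): hands the job in; it is judged then, once.
Trained networks look in the newest picture that a camera, given by its name, has taken for a name from the list of things; names that differ only in an ending like _2 or _b are one class to them, and where a whole thing is asked for, a point or a joint stands for the part that bears it (a point fixed in the world has none). Each returns a list of dicts, best first, with "confidence" (0 to 1); they miss things now and then, are a little off and sometimes report something else, mostly with a low value. They report only what shows in the picture. A call takes as long as a camera call. They do not tell look-alikes from the thing itself.
- vision.search_frame(camera, label): "at" ([x, y, z] in m, in world coordinates, good to about 4 mm: the middle of the surface that is visible of it).
- vision.cut_out(camera, label): "region" (384x512 bool, what is visible of it).
- vision.place_of(camera, label): "at" ([x, y, z] in m, in world coordinates, good to about 4 mm: a listed point, or the origin of a listed thing).
The state is a dict: "clock": time; "joints": joint angles; "joint_vel": joint speeds; "effort": joint torques, N m; "position": TCP position; "tool_rot": TCP orientation; "wrist_force": force on the tool from outside, world axes, zero at the start; "moment": the same for the moment, N m; "gripper_width": finger opening in m; "grasp_force": force on a finger pad.
Only numpy, scipy, OpenCV 4.12 (cv2) and the standard library are available. Lean on these libraries where they do the work, as an engineer would, in place of code of your own. Each camera call takes 0.05 s, during which the arm holds its last target. There are 200 camera calls.

## Working session

There is one attempt and no reset: what is moved stays moved. The work goes in short steps, Python scripts to look and compute and a shell command to move; the robot and the scene stay as the last step left them, time stands still between calls to the robot, and variables do not carry over. Pictures are saved under pics/ and viewed, at most 18 in all, crops included, and the job is handed in when it is done.

```bash
mkdir -p pics; ls; cat > h.py <<'E'
import numpy as np,cv2
from plant import ctrl,vision
def save(cam,name):
    s=vision.snapshot(cam); cv2.imwrite(f'pics/{name}.png',s['frame']); return s
E
python3 - <<'E'
from h import *
print(ctrl.state())
for c in('scene','side'):
    s=save(c,c+'0'); print(c,s['origin'],np.round(s['rotation'],3).tolist(),s['fx'],s['cx'],s['cy'])
    for l in ['white_rack','teal_rack']+[k+t for t in('_bottle','_tag') for k in('blue','yellow','grey','green')]:
        print(l,[(np.round(d['at'],4).tolist(),round(d['confidence'],2)) for d in vision.place_of(c,l)[:3]])
E
```

```text
pics
{'clock': 0.0, 'joints': array([-1.31161248e+00,  2.59179970e-01,  2.07350500e-02,  1.33368506e+00,
        8.31717839e-06,  1.41819753e+00]), 'joint_vel': array([ 0.00025443,  0.00047312, -0.00012083, -0.00019456, -0.00159724,
       -0.00026974]), 'effort': array([ 5.18580000e-04, -5.55640376e+01,  3.44528031e+01,  1.38018330e-02,
       -4.16325679e-05,  1.19720315e-05]), 'position': array([ 0.22005799, -0.5037442 ,  0.23066229]), 'tool_rot': array([ 9.78878935e-01,  2.04439689e-01, -3.13673007e-05, -6.66100085e-04]), 'wrist_force': array([-0.12818669, -0.15288136, -0.74720119]), 'moment': array([ 0.01844048, -0.01440934,  0.03260376]), 'grasp_force': 0.0, 'gripper_width': 0.08536080554103335}
scene [0.01957431 0.33303265 0.66678777] [-0.421, 0.83, -0.327, 0.167] 465.8870893104569 255.53474047708752 195.19730261375187
white_rack [([0.4399, 0.0085, 0.0004], 0.57)]
teal_rack [([0.6061, -0.0601, -0.0004], 0.59)]
blue_bottle [([0.3386, 0.0228, -0.0003], 0.82), ([0.4477, 0.0282, 0.0084], 0.69), ([0.441, 0.021, 0.0089], 0.63)]
yellow_bottle [([0.4311, -0.0121, 0.0096], 0.65)]
grey_
[... 394 characters left out ...]
.39, 0.133] 356.80603394973497 259.6137841801414 184.31110370347844
white_rack [([0.4394, 0.0049, -0.0036], 0.91)]
teal_rack [([0.6061, -0.0639, -0.0024], 0.8)]
blue_bottle [([0.3428, 0.0237, -0.0005], 0.81), ([0.444, 0.0255, 0.0054], 0.58), ([0.5438, 0.0772, 0.0], 0.53)]
yellow_bottle [([0.433, -0.0136, 0.0067], 0.62)]
grey_bottle [([0.4523, 0.0743, 0.0064], 0.78)]
green_bottle [([0.4185, -0.0639, 0.0084], 0.45), ([0.4437, 0.0244, 0.0065], 0.29), ([0.6092, -0.0663, 0.0007], 0.27)]
blue_tag [([0.4457, 0.0271, 0.0078], 0.74)]
yellow_tag [([0.4339, -0.0122, 0.0122], 0.49)]
grey_tag [([0.4187, -0.065, 0.0089], 0.58), ([0.4609, 0.0783, 0.0071], 0.5)]
green_tag [([0.4181, -0.0614, 0.0073], 0.41)]
```

View pics/scene0.png

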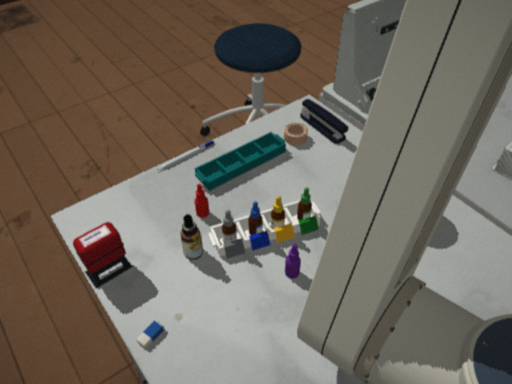

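View pics/side0.png

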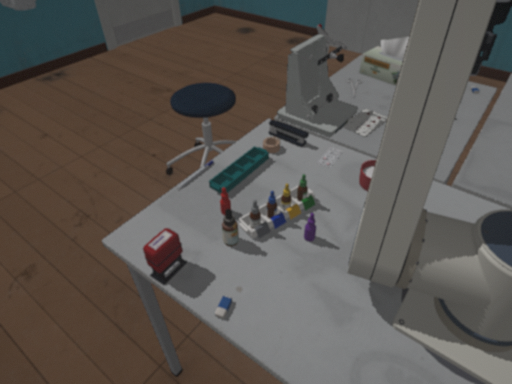

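The scene picture shows the white rack holding, from left to right, grey (229,228), blue (255,218), yellow (278,210) and green (305,203), each with a matching tag below it. The empty teal rack is at (241,160) and the iodine bottle at (191,238). Things that could be confused with the targets: purple bottle (293,262), red bottle (202,202), and the blue/white eraser (151,334). I choose only the four bottles standing in the tagged rack. The side picture agrees with this. Next I'll fit the rack poses and take a close crop.

```bash
cat > fit.py <<'E'
from h import *
from scipy.optimize import minimize,least_squares
def proj(s,P): 
    R=np.array(s['rotation']);q=(P-np.array(s['origin']))@R
    return np.c_[q[:,0]/q[:,2]*s['fx']+s['cx'],q[:,1]/q[:,2]*s['fy']+s['cy']]
B=np.array([[x,y,z] for x in(-.026,.026) for y in(-.0965,.0965) for z in(0,.026)])
def place(p,L): 
    c,s_=np.cos(p[2]),np.sin(p[2]); return L@np.array([[c,s_,0],[-s_,c,0],[0,0,1]])+[p[0],p[1],0]
def hullmask(s,p):
    m=np.zeros((384*4,512*4),np.uint8); h=cv2.convexHull(proj(s,place(p,B)).astype(np.float32))
    cv2.fillConvexPoly(m,np.round(h*4+1.5).astype(np.int32),1); return m>0
def fit(s,mask,p0):
    big=cv2.resize(mask.astype(np.uint8),None,fx=4,fy=4,interpolation=cv2.INTER_NEAREST)>0
    f=lambda v:1-(lambda m:(m&big).sum()/(m|big).sum())(hullmask(s,[v[0]/100,v[1]/100,v[2]/10]))
    v0=np.array([p0[0]*100,p0[1]*100,p0[2]*10])
    r=minimize(f,v0,method='Nelder-Mead',options=dict(initial_simplex=np.vstack([v0]+[v0+e for e in np.diag([1,1,1])])))
    return r.x/[100,100,10],1-r.fun
E
python3 - <<'E'
from fit import *
for c in('scene','side'):
    s=vision.snapshot(c)
    for l,p0 in(('teal_rack',(.606,-.062,-.2)),('white_rack',(.44,.007,-.26))):
        d=vision.cut_out(c,l)
        if d:
            m=np.array(d[0]['region']);print(c,l,m.sum(),fit(s,m,p0))
# white from tags/bottles
t=np.array([[.456,.0765],[.4465,.0262],[.4336,-.013],[.4186,-.063]]);Y=np.array([.0705,.0235,-.0235,-.0705])
print(least_squares(lambda p:(place(p,np.c_[0*Y,Y,0*Y])[:,:2]-t).ravel(),[.44,0,-.2]).x)
f=cv2.imread('pics/scene0.png')
cv2.imwrite('pics/crop0.png',cv2.resize(f[120:290,170:350],None,fx=4,fy=3.5,interpolation=cv2.INTER_CUBIC)[:600])
E
```

```text
Traceback (most recent call last):
  File "fit.py", line 16, in fit
    r=minimize(f,v0,method='Nelder-Mead',options=dict(initial_simplex=np.vstack([v0]+[v0+e for e in np.diag([1,1,1])])))
  File "fit.py", line 14, in <lambda>
    f=lambda v:1-(lambda m:(m&big).sum()/(m|big).sum())(hullmask(s,[v[0]/100,v[1]/100,v[2]/10]))
                                                        ~~~~~~~~^^^^^^^^^^^^^^^^^^^^^^^^^^^^^^^
  File "fit.py", line 10, in hullmask
    m=np.zeros((384*4,512*4),np.uint8); h=cv2.convexHull(proj(s,place(p,B)).astype(np.float32))
                                                         ~~~~^^^^^^^^^^^^^^
  File "fit.py", line 4, in proj
    R=np.array(s['rotation']);q=(P-np.array(s['origin']))@R
                                ~~~~~~~~~~~~~~~~~~~~~~~~~^~
ValueError: matmul: Input operand 1 has a mismatch in its core dimension 0, with gufunc signature (n?,k),(k,m?)->(n?,m?) (size 4 is different from 3)
```

Rotation is a quaternion, so I'll convert it.

```bash
sed -i "s/R=np.array(s\['rotation'\])/R=Rotation.from_quat(s['rotation']).as_matrix()/; 1a from scipy.spatial.transform import Rotation" fit.py
python3 - <<'E'
from fit import *
for c in('scene','side'):
    s=vision.snapshot(c)
    for l,p0 in(('teal_rack',(.606,-.062,-.2)),('white_rack',(.44,.007,-.26))):
        d=vision.cut_out(c,l)
        if d:
            m=np.array(d[0]['region']);print(c,l,m.sum(),fit(s,m,p0))
    if c=='scene':
        for n,w in (('teal',(.606,-.062,0)),('white',(.44,.007,0)),('blue top',(.446,.026,.088))): print(n,proj(s,np.array([w])))
t=np.array([[.456,.0765],[.4465,.0262],[.4336,-.013],[.4186,-.063]]);Y=np.array([.0705,.0235,-.0235,-.0705])
print(least_squares(lambda p:(place(p,np.c_[0*Y,Y,0*Y])[:,:2]-t).ravel(),[.44,0,-.2]).x)
f=cv2.imread('pics/scene0.png')
cv2.imwrite('pics/crop0.png',cv2.resize(f[125:285,170:350],None,fx=4,fy=3.5,interpolation=cv2.INTER_CUBIC))
E
```

```text
scene teal_rack 2312 (array([ 0.6124746 , -0.06171959,  0.00554616]), np.float64(0.9354478558741436))
scene white_rack 1516 (array([ 0.4428737 ,  0.00469724, -0.24864131]), np.float64(0.4112939403183262))
teal [[243.2797217  165.85654729]]
white [[264.70480095 231.66298152]]
blue top [[254.13195222 201.84935602]]
side teal_rack 1313 (array([ 0.61306115, -0.06118719,  0.01855671]), np.float64(0.948309312638581))
side white_rack 747 (array([ 0.44324528,  0.00715324, -0.23540791]), np.float64(0.3968141473456852))
[ 0.438675    0.006675   -0.26680663]
```

View pics/crop0.png

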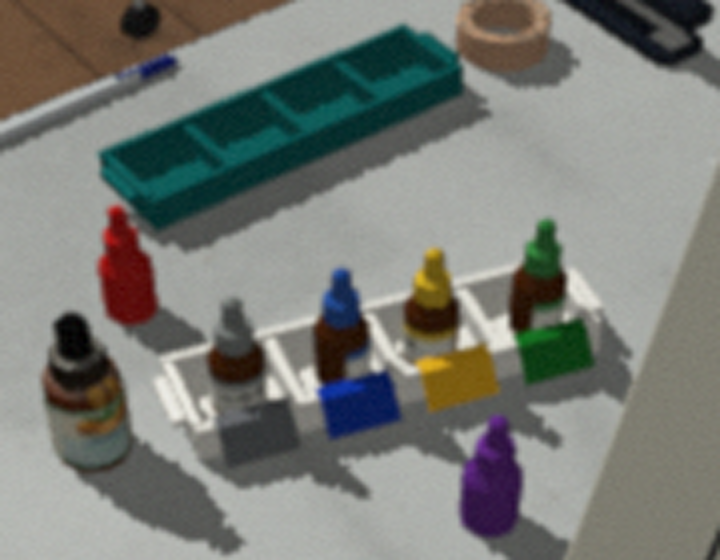

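The crop confirms it: bottles and tags run grey (235,350), blue (342,325), yellow (433,300), green (540,280), with red and purple outside the racks. So grey goes to the rightmost teal pocket, blue to the one left of it, then yellow, and green to the leftmost. First I move over the white rack and align the tool with it.

```bash
python3 -m jog '[[0.463,-0.459,0,-1,-0.3],[0.463,-0.459,0,-1,-0.3],[0.463,-0.459,0,-1,-0.3],[0.463,-0.459,0,-1,-0.3],[0.463,-0.459,0,-1,-0.3],[0.463,-0.459,0,-1,-0.3],[0.463,-0.459,0,-1,-0.3],[0.463,-0.459,0,-1,-0.3],[0.463,-0.459,0,-1,-0.3],[0.463,-0.459,0,-1,-0.3],[0.463,-0.459,0,-1,-0.3],[0.463,-0.459,0,-1,-0.3]]'
python3 -m jog '[[0,0,0,-0.71,-0.3],[0,0,0,-0.71,-0.3],[0,0,0,-0.71,-0.3],[0,0,0,-0.71,-0.3],[0,0,0,-0.71,-0.3]]'
python3 - <<'E'
from fit import *
s=save('wrist','w1');print(s['origin'],s['rotation'],s['fx'],ctrl.state()['joints'])
for l in['white_rack','teal_rack']+[k+t for t in('_bottle','_tag') for k in('blue','yellow','grey','green')]:
    print(l,[(np.round(d['at'],4).tolist(),round(d['confidence'],2)) for d in vision.place_of('wrist',l)[:3]])
E
```

```text
clock: 2.5
position: [0.401, -0.0468, 0.2316]
tool_rot: [0.892, 0.451, 0.0, 0.0]
wrist_force: [0.7, -0.5, -0.4]
gripper_width: 0.0555
grasp_force: 0.0
clock: 2.92
position: [0.4006, -0.0495, 0.2313]
tool_rot: [0.795, 0.607, 0.0, 0.0]
wrist_force: [1.0, 0.4, -0.2]
gripper_width: 0.0553
grasp_force: 0.0
[0.41829989 0.01552204 0.37380573] [ 0.98228383 -0.13168924 -0.01730968  0.1321998 ] 336.86885114784457 [-3.31915159e-01  7.44912986e-03 -2.78991545e-01  1.28420616e+00
 -2.21734290e-05  1.50704938e+00]
white_rack [([0.609, -0.0594, 0.0018], 0.7), ([0.4403, 0.0013, 0.0003], 0.69)]
teal_rack [([0.6125, -0.063, 0.0003], 0.93)]
blue_bottle [([0.3454, 0.0269, 0.0033], 0.94), ([0.4467, 0.0271, 0.0085], 0.72), ([0.4201, -0.0669, 0.0093], 0.44)]
yellow_bottle [([0.4303, -0.0145, 0.0078], 0.82), ([0.4555, 0.0767, 0.0096], 0.52)]
grey_bottle [([0.4584, 0.0732, 0.0114], 0.66)]
green_bottle [([0.418, -0.0644, 0.0086], 0.74)]
blue_tag []
yellow_tag []
grey_tag []
green_tag []
```

View pics/w1.png

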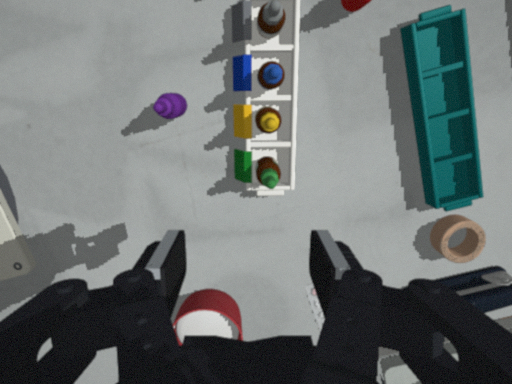

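The wrist view shows the four bottles from above: grey (272,15), blue (271,74), yellow (268,121), green (268,173), with the rack parallel to the image. Teal is fully visible at (442,110). I'll refine the teal fit here.

```bash
python3 - <<'E'
from fit import *
s=vision.snapshot('wrist')
B2=B.copy()
d=vision.cut_out('wrist','teal_rack'); m=np.array(d[0]['region']); print(fit(s,m,(.609,-.062,-.1)))
hsv=cv2.cvtColor(s['frame'],cv2.COLOR_BGR2HSV); c=cv2.inRange(hsv,(80,100,30),(100,255,255))>0; c[:,:395]=0; print(c.sum(),m.sum(),fit(s,c,(.609,-.062,-.1)))
h=cv2.inRange(hsv,(0,0,0),(1,1,1))
# pocket checks: project teal pocket floor centres and white bottle tops
for p,n in(((.6105,-.062,0),'t0'),((.6105,-.062,.1),'t.1')):
    print(n,proj(s,place(p,np.array([[0,y,.026] for y in(.0965,.0705,.0235,-.0235,-.0705,-.0965)]))).round().tolist())
print('tops',proj(s,np.array([[.456,.0765,.088],[.4465,.0265,.088],[.4325,-.013,.088],[.4185,-.064,.088]])).round().tolist())
print('white walls',proj(s,place((.4395,.006,-.266),np.array([[x,y,.026] for x in(-.026,.026) for y in(.0235,-.0235,-.0965)]))).round().tolist())
E
```

```text
(array([ 6.10797976e-01, -5.85447584e-02,  3.63791624e-04]), np.float64(0.9427691973777026))
11902 12337 (array([ 0.61058881, -0.05860883,  0.01258648]), np.float64(0.9191540743464499))
t0 [[439.0, 19.0], [442.0, 48.0], [447.0, 97.0], [452.0, 142.0], [457.0, 184.0], [459.0, 207.0]]
t.1 [[429.0, 23.0], [435.0, 50.0], [445.0, 97.0], [455.0, 141.0], [464.0, 182.0], [468.0, 204.0]]
tops [[274.0, 1.0], [278.0, 71.0], [273.0, 124.0], [271.0, 185.0]]
white walls [[244.0, 73.0], [244.0, 122.0], [244.0, 191.0], [297.0, 73.0], [295.0, 122.0], [293.0, 191.0]]
```

```bash
python3 -m jog '[[-0.011,0.0284,0.05,0,-0.3],[-0.011,0.0284,0.1,0,-0.3],[-0.011,0.0284,0.14,0,-0.3],[-0.011,0.0284,0.17,0,-0.3],[-0.011,0.0284,0.2,0,-0.3],[-0.011,0.0284,0.23,0,-0.3],[-0.011,0.0284,0.25,0,-0.3],[-0.011,0.0284,0.26,0,-0.3],[-0.011,0.0284,0.26,0,-0.3],[-0.011,0.0284,0.26,0,-0.3]]'; python3 - <<'E'
from h import *
save('wrist','w2')
E
```

```text
clock: 4.4
position: [0.4192, -0.0631, 0.0366]
tool_rot: [0.794, 0.608, -0.0, -0.0]
wrist_force: [-1.7, 0.7, 0.1]
gripper_width: 0.0557
grasp_force: 0.0
```

View pics/w2.png

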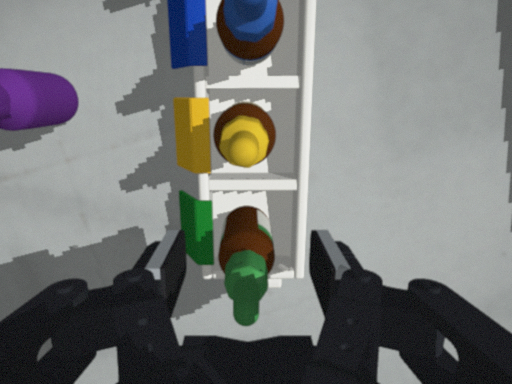

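Green (246,280) lies midway between the fingers laterally. I'll check the fore-aft centring by projecting the TCP axis.

```bash
python3 - <<'E'
from fit import *
s=vision.snapshot('wrist');p=ctrl.state()['position']
print(proj(s,np.array([[p[0],p[1],z] for z in(.008,.058,.075,.088)])).round().tolist())
E
```

```text
[[247.0, 223.0], [248.0, 269.0], [248.0, 293.0], [248.0, 316.0]]
```

Centred to within about 2 px. Now grip and lift.

```bash
python3 -m jog '[[0,0,0,0,1],[0,0,0,0,1],[0,0,0,0,1],[0,0,0,0,1],[0,0,0,0,1],[0,0,-0.02,0,1],[0,0,-0.06,0,1],[0,0,-0.1,0,1],[0,0,-0.14,0,1],[0,0,-0.16,0,1],[0,0,-0.16,0,1]]'
```

```text
clock: 5.42
position: [0.4206, -0.0636, 0.1598]
tool_rot: [0.794, 0.608, 0.002, 0.003]
wrist_force: [0.5, -0.3, -0.9]
gripper_width: 0.0227
grasp_force: 58.8
```

```bash
python3 - <<'E'
from h import *
save('wrist','w3')
E
```

```text
(no output)
```

View pics/w3.png

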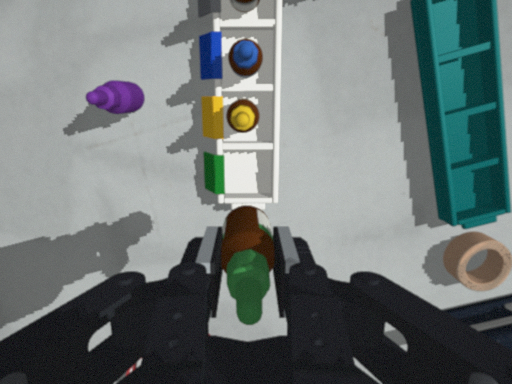

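Green is held upright and its pocket is empty. I'll carry it above the leftmost teal pocket, bring it down to hover, and check.

```bash
python3 -m jog '[[0.02,0.028,0,0,1],[0.065,0.088,0,0,1],[0.11,0.15,0,0,1],[0.145,0.198,0,0,1],[0.162,0.221,0,0,1],[0.162,0.221,0,0,1],[0.162,0.221,0.04,0,1],[0.162,0.221,0.08,0,1],[0.162,0.221,0.117,0,1],[0.162,0.221,0.117,0,1]]'; python3 - <<'E'
from fit import *
s=vision.snapshot('scene');f=s['frame']
w=vision.snapshot('wrist')['frame']
cv2.imwrite('pics/s4.png',np.vstack([cv2.resize(f[110:220,170:320],(600,440))[:440,:],]))
cv2.imwrite('pics/w4.png',w)
E
```

```text
clock: 6.3
position: [0.6069, 0.0116, 0.0617]
tool_rot: [0.794, 0.608, -0.004, -0.004]
wrist_force: [-0.6, 0.2, -0.5]
gripper_width: 0.0229
grasp_force: 59.0
```

View pics/w4.png

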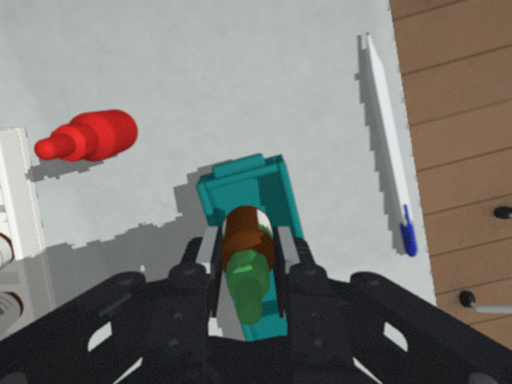

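View pics/s4.png

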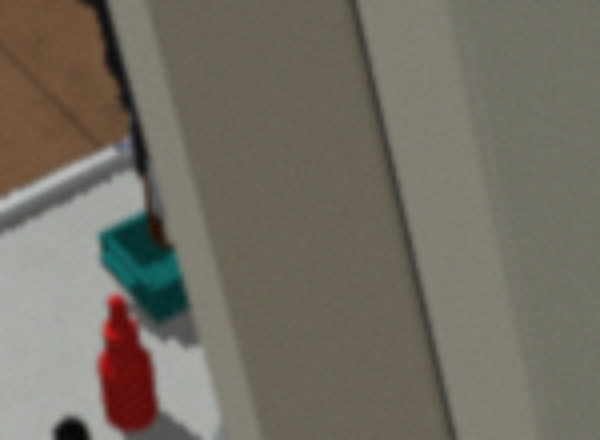

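The wrist view shows the bottle over the leftmost pocket, with the rack's left end at (200,185) to (285,158). I'll compare these against the projection.

```bash
python3 - <<'E'
from fit import *
s=save('wrist','w5');st=ctrl.state();p=st['position'];print(p)
for t in((.611,-.06,.005),(.611,-.06,.03)):
    print(proj(s,place(t,np.array([[-.026,.0965,.026],[.026,.0965,.026],[.021,.0915,.026],[-.021,.0915,.026],[0,.0705,.008]]))).round().tolist())
print(proj(s,np.array([[p[0],p[1],p[2]-.029]])).round())
cv2.imwrite('pics/c5.png',cv2.resize(s['frame'][130:350,160:330],None,fx=3.4,fy=2.7,interpolation=cv2.INTER_CUBIC))
E
```

```text
[0.61080121 0.01097777 0.06900954]
[[193.0, 185.0], [282.0, 161.0], [275.0, 172.0], [204.0, 191.0], [249.0, 206.0]]
[[189.0, 187.0], [277.0, 161.0], [271.0, 172.0], [200.0, 193.0], [246.0, 206.0]]
[[249. 224.]]
```

View pics/c5.png

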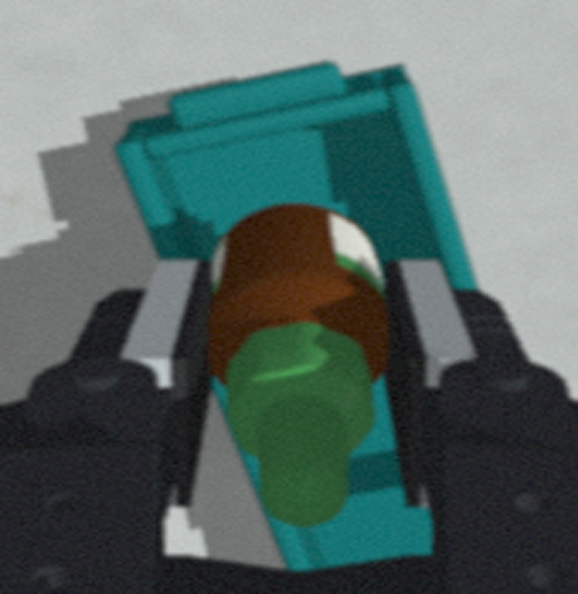

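The match is within 3 px, so I lower, release and lift.

```bash
python3 -m jog '[[0,0,0.015,0,1],[0,0,0.03,0,1],[0,0,0.038,0,1],[0,0,0.041,0,1],[0,0,0.041,0,1],[0,0,0.041,0,1],[0,0,0.041,0,-0.3],[0,0,0.041,0,-0.3],[0,0,0.041,0,-0.3],[0,0,0.041,0,-0.3],[0,0,0.041,0,-0.3],[0,0,0.041,0,-0.3]]'
python3 -m jog '[[0,0,-0.04,0,-0.3],[0,0,-0.08,0,-0.3],[0,0,-0.12,0,-0.3],[0,0,-0.16,0,-0.3],[0,0,-0.2,0,-0.3],[0,0,-0.2,0,-0.3]]'
python3 - <<'E'
from fit import *
s=save('wrist','w6'); print(ctrl.state()['position'])
d=vision.cut_out('wrist','teal_rack'); print(fit(s,np.array(d[0]['region']),(.611,-.06,.02)) if d else 0)
for c in('wrist','scene','side'):
    if c!='wrist': vision.snapshot(c)
    for l in('teal_rack','green_bottle'): print(c,l,[(np.round(d['at'],4).tolist(),round(d['confidence'],2)) for d in vision.place_of(c,l)[:2]])
E
```

```text
clock: 7.45
position: [0.6107, 0.011, 0.0378]
tool_rot: [0.794, 0.608, -0.0, 0.0]
wrist_force: [1.1, 0.2, -0.9]
gripper_width: 0.0556
grasp_force: 0.0
clock: 7.95
position: [0.6127, 0.0108, 0.194]
tool_rot: [0.794, 0.608, 0.003, 0.003]
wrist_force: [-0.3, -0.2, 0.2]
gripper_width: 0.0557
grasp_force: 0.0
[0.61206643 0.01090864 0.19116766]
(array([ 0.61082471, -0.05793158,  0.00136249]), np.float64(0.8811293463491606))
wrist teal_rack [([0.6092, -0.059, 0.0013], 0.9)]
wrist green_bottle [([0.6119, 0.0102, 0.0093], 0.83)]
scene teal_rack []
scene green_bottle [([0.6099, 0.0115, 0.0062], 0.76)]
side teal_rack [([0.6067, -0.0597, -0.0023], 0.87)]
side green_bottle [([0.6131, 0.0109, 0.0077], 0.52)]
```

View pics/w6.png

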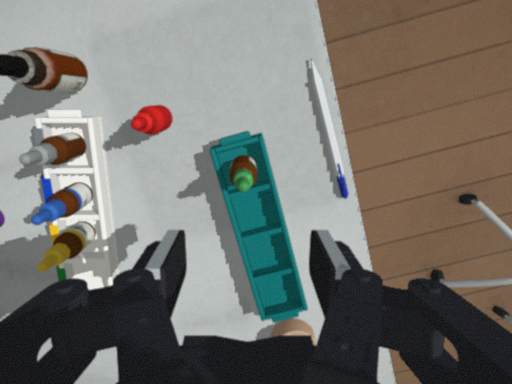

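Green stands centred in the leftmost pocket at (243,172). Next is yellow.

```bash
python3 -m jog '[[-0.025,-0.06,0,0,-0.3],[-0.06,-0.14,0,0,-0.3],[-0.085,-0.2,0,0,-0.3],[-0.095,-0.2215,0,0,-0.3],[-0.095,-0.2215,0.05,0,-0.3],[-0.095,-0.2215,0.1,0,-0.3],[-0.095,-0.2215,0.1,0,-0.3],[-0.095,-0.2215,0.1,0,-0.3]]'; python3 - <<'E'
from fit import *
s=save('wrist','w7');p=ctrl.state()['position'];print(p)
for l in('yellow_bottle','blue_bottle','yellow_tag'): print(l,[(np.round(d['at'],4).tolist(),round(d['confidence'],2)) for d in vision.place_of('wrist',l)[:3]])
print(proj(s,np.array([[p[0],p[1],z] for z in(.058,.088)])).round())
E
```

```text
clock: 9.12
position: [0.431, -0.0144, 0.1125]
tool_rot: [0.794, 0.608, -0.001, -0.001]
wrist_force: [-0.6, -0.6, 0.4]
gripper_width: 0.0557
grasp_force: 0.0
[ 0.43238409 -0.01455542  0.11375346]
yellow_bottle [([0.4306, -0.0138, 0.012], 0.93), ([0.4465, 0.0289, 0.0081], 0.45)]
blue_bottle [([0.5433, 0.075, -0.002], 0.94), ([0.4447, 0.0282, 0.0061], 0.64)]
yellow_tag [([0.4404, 0.004, -0.0013], 0.33)]
[[250. 207.]
 [250. 226.]]
```

View pics/w7.png

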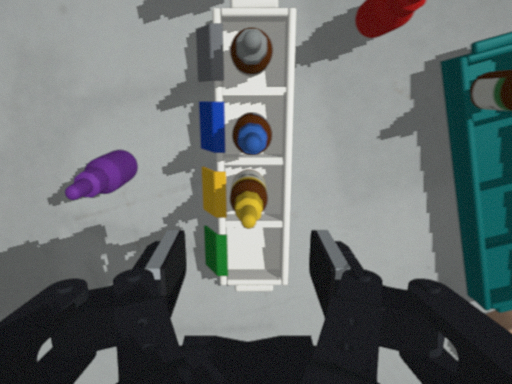

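The yellow tip (250,224) is where it was predicted, so I descend, grip and lift.

```bash
python3 -m jog '[[0,0,0.03,0,-0.3],[0,0,0.06,0,-0.3],[0,0,0.09,0,-0.3],[0,0,0.106,0,-0.3],[0,0,0.106,0,-0.3],[0,0,0.106,0,-0.3],[0,0,0.106,0,1],[0,0,0.106,0,1],[0,0,0.106,0,1],[0,0,0.106,0,1],[0,0,0.106,0,1],[0,0,0.106,0,1]]'
python3 -m jog '[[0,0,-0.02,0,1],[0,0,-0.06,0,1],[0,0,-0.1,0,1],[0,0,-0.14,0,1],[0,0,-0.16,0,1],[0,0,-0.16,0,1]]'
```

```text
clock: 10.32
position: [0.4326, -0.0146, 0.0345]
tool_rot: [0.794, 0.608, 0.001, 0.001]
wrist_force: [-0.8, 0.5, 5.9]
gripper_width: 0.0236
grasp_force: 58.3
clock: 10.82
position: [0.4335, -0.0148, 0.1572]
tool_rot: [0.794, 0.608, 0.002, 0.003]
wrist_force: [0.3, -0.1, -0.6]
gripper_width: 0.0224
grasp_force: 58.8
```

```bash
python3 -m jog '[[0.005,0.03,0,0,1],[0.014,0.085,0,0,1],[0.022,0.14,0,0,1],[0.03,0.195,0,0,1],[0.036,0.2375,0,0,1],[0.036,0.2375,0,0,1],[0.036,0.2375,0.04,0,1],[0.036,0.2375,0.08,0,1],[0.036,0.2375,0.11,0,1],[0.036,0.2375,0.11,0,1],[0.036,0.2375,0.11,0,1]]'; python3 - <<'E'
from fit import *
s=save('wrist','w8');p=ctrl.state()['position'];print(p)
print(vision.place_of('wrist','yellow_bottle')[:2],p[2]-.0345+.008)
print(proj(s,np.array([[p[0],p[1],p[2]+z-.033] for z in(.058,.088)])).round())
E
```

```text
clock: 11.73
position: [0.6097, -0.0347, 0.0699]
tool_rot: [0.794, 0.608, -0.001, -0.001]
wrist_force: [-0.2, -0.6, 1.0]
gripper_width: 0.0235
grasp_force: 58.9
[ 0.6107616  -0.03483327  0.07139738]
[{'at': [0.6076, -0.0357, 0.0464], 'confidence': 0.8}] 0.04489738214233011
[[250. 276.]
 [250. 328.]]
```

View pics/w8.png

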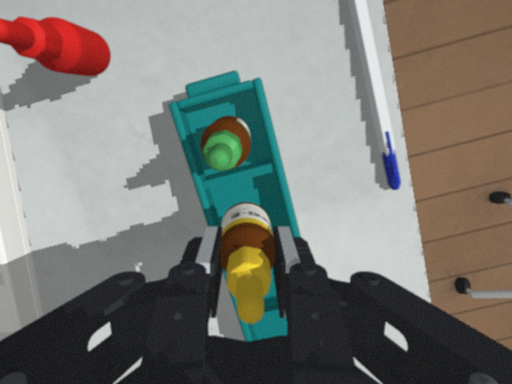

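Yellow (250,290) is upright in the grip above the second pocket from the left. I lower it, release and lift.

```bash
python3 -m jog '[[0,0,0.015,0,1],[0,0,0.03,0,1],[0,0,0.042,0,1],[0,0,0.047,0,1],[0,0,0.047,0,1],[0,0,0.047,0,1],[0,0,0.047,0,-0.3],[0,0,0.047,0,-0.3],[0,0,0.047,0,-0.3],[0,0,0.047,0,-0.3],[0,0,0.047,0,-0.3],[0,0,0.047,0,-0.3]]'
python3 -m jog '[[0,0,-0.04,0,-0.3],[0,0,-0.08,0,-0.3],[0,0,-0.12,0,-0.3],[0,0,-0.16,0,-0.3],[0,0,-0.16,0,-0.3],[0,0,-0.16,0,-0.3]]'
python3 - <<'E'
from fit import *
save('wrist','w9');print(ctrl.state()['position'])
for l in('yellow_bottle','green_bottle','teal_rack'): print(l,[(np.round(d['at'],4).tolist(),round(d['confidence'],2)) for d in vision.place_of('wrist',l)[:2]])
E
```

```text
clock: 12.83
position: [0.6108, -0.0348, 0.0356]
tool_rot: [0.794, 0.608, 0.0, 0.0]
wrist_force: [0.4, 0.1, -0.4]
gripper_width: 0.0556
grasp_force: 0.0
clock: 13.33
position: [0.6116, -0.035, 0.1574]
tool_rot: [0.794, 0.608, 0.001, 0.001]
wrist_force: [0.4, 0.0, -0.5]
gripper_width: 0.0554
grasp_force: 0.0
[ 0.61080531 -0.03482911  0.15577036]
yellow_bottle [([0.6054, -0.0386, 0.0111], 0.9)]
green_bottle [([0.6114, 0.0129, 0.0077], 0.85)]
teal_rack [([0.6079, -0.06, 0.0001], 0.65)]
```

```bash
python3 -m jog '[[0.005,-0.05,0,0,-0.3],[0.012,-0.105,0,0,-0.3],[0.018,-0.16,0,0,-0.3],[0.0225,-0.21,0,0,-0.3],[0.0225,-0.235,0,0,-0.3],[0.0225,-0.235,0.03,0,-0.3],[0.0225,-0.235,0.06,0,-0.3],[0.0225,-0.235,0.06,0,-0.3]]'; python3 - <<'E'
from fit import *
s=save('wrist','w10');p=ctrl.state()['position'];print(p)
for l in('blue_bottle','grey_bottle'): print(l,[(np.round(d['at'],4).tolist(),round(d['confidence'],2)) for d in vision.place_of('wrist',l)[:3]])
E
```

```text
clock: 14.2
position: [0.4423, 0.0279, 0.1071]
tool_rot: [0.794, 0.608, -0.002, -0.002]
wrist_force: [-0.8, 0.6, -0.2]
gripper_width: 0.0551
grasp_force: 0.0
[0.4432524  0.02765184 0.1088185 ]
blue_bottle [([0.5387, 0.0789, 0.0003], 0.89), ([0.4437, 0.0271, 0.009], 0.82), ([0.3435, 0.0274, 0.0032], 0.82)]
grey_bottle [([0.4553, 0.0756, 0.0093], 0.87)]
```

```bash
python3 -m jog '[[0,0,0.03,0,-0.3],[0,0,0.06,0,-0.3],[0,0,0.09,0,-0.3],[0,0,0.1035,0,-0.3],[0,0,0.1035,0,-0.3],[0,0,0.1035,0,-0.3],[0,0,0.1035,0,1],[0,0,0.1035,0,1],[0,0,0.1035,0,1],[0,0,0.1035,0,1],[0,0,0.1035,0,1],[0,0,0.1035,0,1]]'
python3 -m jog '[[0,0,-0.02,0,1],[0,0,-0.06,0,1],[0,0,-0.1,0,1],[0,0,-0.14,0,1],[0,0,-0.16,0,1],[0,0,-0.16,0,1]]'
```

```text
clock: 15.35
position: [0.4458, 0.0273, 0.0341]
tool_rot: [0.794, 0.608, 0.001, 0.001]
wrist_force: [-1.0, -0.3, 5.9]
gripper_width: 0.0232
grasp_force: 58.4
clock: 15.85
position: [0.4467, 0.0272, 0.1569]
tool_rot: [0.794, 0.608, 0.002, 0.002]
wrist_force: [0.4, -0.5, -0.5]
gripper_width: 0.0231
grasp_force: 58.8
```

```bash
python3 -m jog '[[-0.01,0.03,0,0,1],[-0.028,0.085,0,0,1],[-0.046,0.14,0,0,1],[-0.065,0.195,0,0,1],[-0.08,0.24,0,0,1],[-0.083,0.2515,0,0,1],[-0.083,0.2515,0.04,0,1],[-0.083,0.2515,0.08,0,1],[-0.083,0.2515,0.11,0,1],[-0.083,0.2515,0.11,0,1],[-0.083,0.2515,0.11,0,1]]'; python3 - <<'E'
from fit import *
s=save('wrist','w11');p=ctrl.state()['position'];print(p)
for l in('blue_bottle','yellow_bottle','teal_rack'): print(l,[(np.round(d['at'],4).tolist(),round(d['confidence'],2)) for d in vision.place_of('wrist',l)[:2]])
E
```

```text
clock: 16.77
position: [0.6099, -0.0816, 0.0695]
tool_rot: [0.794, 0.608, -0.001, -0.001]
wrist_force: [0.6, 0.2, 0.9]
gripper_width: 0.0232
grasp_force: 59.0
[ 0.61090847 -0.0817937   0.07100568]
blue_bottle [([0.6083, -0.0787, 0.0429], 0.8)]
yellow_bottle [([0.6098, -0.0334, 0.0082], 0.77)]
teal_rack [([0.6103, -0.0588, 0.0021], 0.62)]
```

View pics/w11.png

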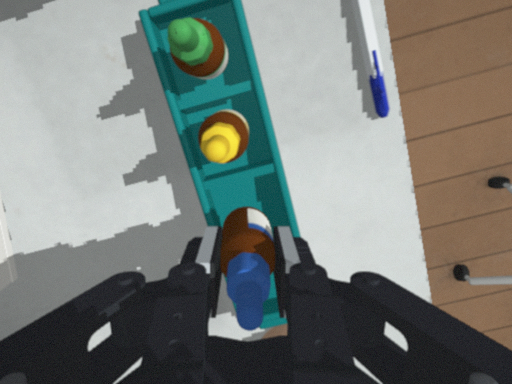

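Green (195,40) and yellow (222,138) stand well, and blue (248,280) is over the third pocket. I lower and release it.

```bash
python3 -m jog '[[0,0,0.015,0,1],[0,0,0.03,0,1],[0,0,0.042,0,1],[0,0,0.047,0,1],[0,0,0.047,0,1],[0,0,0.047,0,1],[0,0,0.047,0,-0.3],[0,0,0.047,0,-0.3],[0,0,0.047,0,-0.3],[0,0,0.047,0,-0.3],[0,0,0.047,0,-0.3],[0,0,0.047,0,-0.3]]'
python3 -m jog '[[0,0,-0.04,0,-0.3],[0,0,-0.08,0,-0.3],[0,0,-0.12,0,-0.3],[0,0,-0.16,0,-0.3],[0,0,-0.16,0,-0.3],[0,0,-0.16,0,-0.3]]'
```

```text
clock: 17.97
position: [0.6109, -0.0819, 0.0353]
tool_rot: [0.794, 0.608, 0.0, 0.0]
wrist_force: [0.1, -0.3, 2.1]
gripper_width: 0.0555
grasp_force: 0.0
clock: 18.47
position: [0.6117, -0.0821, 0.157]
tool_rot: [0.794, 0.608, 0.001, 0.002]
wrist_force: [-0.2, 0.2, -1.4]
gripper_width: 0.0554
grasp_force: 0.0
```

```bash
python3 -m jog '[[0.025,-0.045,0,0,-0.3],[0.055,-0.095,0,0,-0.3],[0.085,-0.145,0,0,-0.3],[0.115,-0.195,0,0,-0.3],[0.138,-0.238,0,0,-0.3],[0.148,-0.255,0,0,-0.3],[0.148,-0.255,0.03,0,-0.3],[0.148,-0.255,0.06,0,-0.3],[0.148,-0.255,0.06,0,-0.3],[0.148,-0.255,0.06,0,-0.3]]'; python3 - <<'E'
from fit import *
s=save('wrist','w12');p=ctrl.state()['position'];print(p)
for l in('grey_bottle',): print(l,[(np.round(d['at'],4).tolist(),round(d['confidence'],2)) for d in vision.place_of('wrist',l)[:3]])
print(proj(s,np.array([[p[0],p[1],z] for z in(.058,.088)])).round())
E
```

```text
clock: 19.3
position: [0.4543, 0.0751, 0.1092]
tool_rot: [0.794, 0.608, -0.001, -0.001]
wrist_force: [1.0, 1.1, 0.4]
gripper_width: 0.0555
grasp_force: 0.0
[0.45508424 0.07496599 0.11009987]
grey_bottle [([0.4551, 0.0748, 0.0103], 0.87)]
[[249. 209.]
 [249. 228.]]
```

View pics/w12.png

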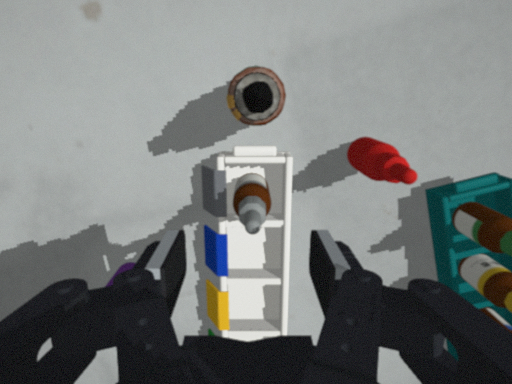

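Grey (253,205) is aligned, and the iodine (257,97) and red (380,160) bottles are clear of the fingers. Grip and lift.

```bash
python3 -m jog '[[0,0,0.03,0,-0.3],[0,0,0.06,0,-0.3],[0,0,0.09,0,-0.3],[0,0,0.1035,0,-0.3],[0,0,0.1035,0,-0.3],[0,0,0.1035,0,-0.3],[0,0,0.1035,0,1],[0,0,0.1035,0,1],[0,0,0.1035,0,1],[0,0,0.1035,0,1],[0,0,0.1035,0,1],[0,0,0.1035,0,1]]'
python3 -m jog '[[0,0,-0.02,0,1],[0,0,-0.06,0,1],[0,0,-0.1,0,1],[0,0,-0.14,0,1],[0,0,-0.16,0,1],[0,0,-0.16,0,1]]'
```

```text
clock: 20.4
position: [0.456, 0.0751, 0.0338]
tool_rot: [0.794, 0.608, 0.001, 0.001]
wrist_force: [-0.7, 0.3, 5.5]
gripper_width: 0.0234
grasp_force: 58.4
clock: 20.9
position: [0.4569, 0.0752, 0.1566]
tool_rot: [0.794, 0.608, 0.003, 0.002]
wrist_force: [0.3, 0.2, -0.7]
gripper_width: 0.023
grasp_force: 59.0
```

```bash
python3 -m jog '[[-0.02,0.026,0,0,1],[-0.053,0.069,0,0,1],[-0.086,0.112,0,0,1],[-0.119,0.155,0,0,1],[-0.152,0.198,0,0,1],[-0.185,0.241,0,0,1],[-0.209,0.272,0,0,1],[-0.209,0.272,0,0,1],[-0.209,0.272,0.04,0,1],[-0.209,0.272,0.08,0,1],[-0.209,0.272,0.11,0,1],[-0.209,0.272,0.11,0,1]]'; python3 - <<'E'
from fit import *
s=save('wrist','w13');p=ctrl.state()['position'];print(p)
for l in('grey_bottle','blue_bottle','teal_rack'): print(l,[(np.round(d['at'],4).tolist(),round(d['confidence'],2)) for d in vision.place_of('wrist',l)[:2]])
E
```

```text
clock: 21.9
position: [0.6083, -0.1283, 0.0649]
tool_rot: [0.794, 0.608, -0.002, -0.003]
wrist_force: [0.7, 0.4, 0.0]
gripper_width: 0.0233
grasp_force: 59.0
[ 0.60950336 -0.12864476  0.06768809]
grey_bottle [([0.6061, -0.1262, 0.0384], 0.97)]
blue_bottle [([0.6108, -0.0796, 0.0085], 0.97)]
teal_rack [([0.6107, -0.0602, -0.0008], 0.69)]
```

View pics/w13.png

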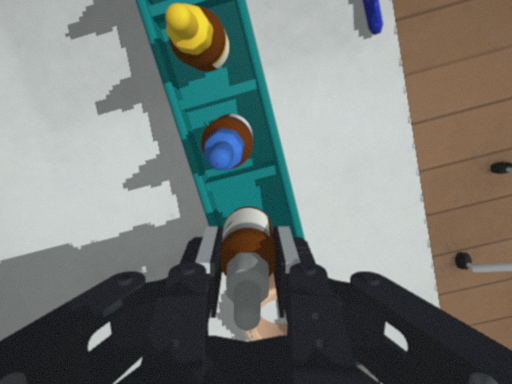

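Blue (228,140) stands in its pocket and grey (247,270) is over the rightmost one. I lower, release and lift clear.

```bash
python3 -m jog '[[0,0,0.015,0,1],[0,0,0.03,0,1],[0,0,0.042,0,1],[0,0,0.047,0,1],[0,0,0.047,0,1],[0,0,0.047,0,1],[0,0,0.047,0,-0.3],[0,0,0.047,0,-0.3],[0,0,0.047,0,-0.3],[0,0,0.047,0,-0.3],[0,0,0.047,0,-0.3],[0,0,0.047,0,-0.3]]'
python3 -m jog '[[0,0,-0.04,0,-0.3],[0,0,-0.08,0,-0.3],[0,0,-0.12,0,-0.3],[0,0,-0.16,0,-0.3],[-0.04,-0.06,-0.2,0,-0.3],[-0.08,-0.12,-0.2,0,-0.3],[-0.1,-0.15,-0.2,0,-0.3],[-0.1,-0.15,-0.2,0,-0.3],[-0.1,-0.15,-0.2,0,-0.3]]'; python3 - <<'E'
from fit import *
for c in('wrist','scene','side'):
  s=save(c,c+'14')
  for l in('green_bottle','yellow_bottle','blue_bottle','grey_bottle','teal_rack'): print(c,l,[(np.round(d['at'],4).tolist(),round(d['confidence'],2)) for d in vision.place_of(c,l)[:3]])
E
```

```text
clock: 23.1
position: [0.6113, -0.1294, 0.0348]
tool_rot: [0.794, 0.608, 0.0, 0.0]
wrist_force: [0.4, -0.1, -0.6]
gripper_width: 0.0554
grasp_force: 0.0
clock: 23.85
position: [0.4802, -0.1731, 0.1859]
tool_rot: [0.795, 0.607, -0.0, 0.0]
wrist_force: [0.9, 0.5, 0.5]
gripper_width: 0.0553
grasp_force: 0.0
wrist green_bottle []
wrist yellow_bottle []
wrist blue_bottle [([0.6128, -0.0805, 0.0049], 0.81)]
wrist grey_bottle [([0.6111, -0.1274, 0.0101], 0.84)]
wrist teal_rack [([0.6125, -0.0612, -0.003], 0.89)]
scene green_bottle [([0.6126, 0.009, 0.0065], 0.67)]
scene yellow_bottle [([0.6111, -0.0351, 0.0082], 0.59), ([0.6048, -0.0573, 0.0021], 0.57)]
scene blue_bottle [([0.6116, -0.0889, 0.0074], 0.85), ([0.5449, 0.074, -0.0002], 0.55), ([0.3394, 0.0256, -0.0019], 0.53)]
scene grey_bottle [([0.6098, -0.1327, 0.0101], 0.68)]
scene teal_rack [([0.6074, -0.0608, 0.0006], 0.81)]
side green_bottle [([0.6137, 0.0091, 0.0075], 0.76)]
side yellow_bottle [([0.6112, -0.0301, 0.0089], 0.54)]
side blue_bottle [([0.6106, -0.0792, 0.0034], 0.72), ([0.5411, 0.0767, 0.0017], 0.64), ([0.3449, 0.0269, -0.001], 0.61)]
side grey_bottle [([0.6088, -0.131, 0.0102], 0.47)]
side teal_rack [([0.4182, -0.0638, 0.0054], 0.19)]
```

View pics/wrist14.png

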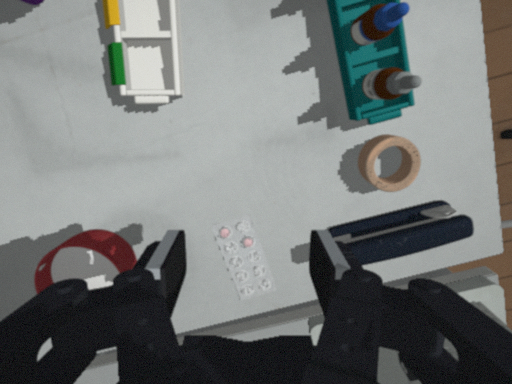

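The wrist view shows blue (380,20) and grey (390,82) upright in the right-hand teal pockets. The networks place all four within about 5 mm of their pocket centres, and the arm is clear. Handing in.

```bash
python3 -c "
from plant import ctrl
print(ctrl.finish_job())"
```

```text
the job is handed in; nothing more can be done
None
```

I moved all four bottles to the teal rack in reversed order, which from the robot's left is now green, yellow, blue, grey, and handed the job in at about 24 s of the 83 s; the last camera check put each one upright near its pocket centre, but the hand-in gave no verdict.

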